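# Switch the ball feeder to its other chute

### The arm

A 6-joint arm with a two-finger parallel gripper is mounted at the origin on the work surface. World frame = base frame: x ahead of the robot, y to its left, z up, the work surface at z = 0. Lengths are in m, angles in rad, forces in N, time in s.
With the tool pointing down it reaches from about 0.25 to 0.775 m from the base axis. Payload 4 kg.
Tool frame: the origin (TCP) lies midway between the tips of the shut fingers; the grasp point (between the pads) lies behind it (bot.grasp_offset is the z of the grasp point in the tool frame, in m); z points along the fingers, y is the direction in which the jaws open and shut (so a half turn about z gives the same grasp; the last joint's range is limited). The gripper opens to 85 mm and grips with 20 to 120 N. Pads are 22 mm wide; open, the fingers measure 114 mm over their backs; the gripper's body (76 mm by 85 mm) begins 54 mm behind the grasp point. The pads swing forward as they close: fully open they stand 13 mm farther back than shut.
Start: joints at [1.242, 0.087, 1.371, -0, 1.684, -0.103], TCP at [0.123, 0.536, 0.231] pointing down, gripper open.
Joint ranges: [-3.1, 3.1], [-0.76, 2.03], [0.27, 2.55], [-1.08, 4.22], [0.17, 2.65], [-2.57, 2.57]. Speed limits (rad/s): [2.79, 2.79, 3.14, 3.14, 3.14, 3.14].

### API

Orientations are given as a unit quaternion [w, x, y, z].
In Python, from cell import bot gives the robot as it stands.
- The arm moves only by the shell command python3 -m pendant 'ROWS' [FORCE]. ROWS is JSON, a list of rows, each a list of 7 numbers: the turn, a rotation vector about the tool's x, y, z in rad, then the shift along the tool's x, y, z in m, then the opening, from 0 (shut) to 1 (fully open). A call has 1 to 8 rows; each row shifts and turns the pose as measured when the row begins, along the tool's axes as they then stand; what a row does not reach is not made up. A row lasts 1/10 s, in which the tool goes at most 50 mm and 8.59 degrees, less where a joint would pass 70% of its speed; a pose out of reach is approached as far as the arm can. A call is refused whole if a number of a shift passes 0.05 or a number of a turn 0.15, either way. A call with a gripper value outside its range is refused whole. The fingers move at their own pace and stop on an object; FORCE is the grip in N (left out, the last holds). Time passes only in rows, so rows that do not move let the fingers close. It gives the time, the measured TCP pose, the force and the opening at its end, in the units of the state.
- bot.read_state(): the state, without advancing time (a new reading comes with each control period).
- bot.snapshot(name): name is "side" or "top" or "wrist"; returns (picture, depth): 420x560x3 uint8, blue, green, red; 420x560 float32, m along the optical axis (not along the pixel's ray), 0 where there is no reading.
- bot.camera_params(name): a dict with "camera_matrix" (3x3 intrinsics, pixels), "R" (3x3) and "t" (3): a world point X has camera coordinates R X + t. Camera axes: x right, y down, z forward; pixel columns grow to the right and rows downward; lengths in m; the calibration is good to about 2 mm. A picture is of the moment at which its call begins: read the wrist's pose just before it. camera_params takes no time and is no camera call; for the wrist camera it gives the pose at the moment of the call.
- bot.hand_in(): hands the job in, once; it reports no verdict.
The state is a dict: "time": time; "joint_pos": joint angles; "qd": joint speeds; "joint_efforts": joint torques, N m; "ee_pos": TCP position; "orientation": TCP orientation; "ft_force": force on the tool from outside, world axes, zero at the start; "ft_torque": the same for the moment, N m; "gripper_width": finger opening in m.
Only numpy, scipy, OpenCV 4.12 (cv2) and the standard library are available. Lean on these libraries where they do the work, as an engineer would, in place of code of your own. Each camera call takes 0.05 s, during which the arm holds its last target.

### The job

The next lot of wooden balls has to go into the other tray: push down the raised end of the feeder's seesaw gate so that it rocks over and lies on its other side. Then press the yellow stop down and keep it down until all four waiting balls have rolled down that chute into the tray there, and let it spring back up. Nothing needs gripping, only pushing and pressing: touch no ball, and leave the trays and the other things where they are.

Things in the scene. Friction and masses are not known exactly. Their poses are not given: they have to be found in the camera images.
- feeder: fixed ball feeder, grey base plate 370 x 300 mm. Origin on the table, straight below the middle of the gate's pivot axle (height 120 mm, along x); +x points to the back, up the infeed trough, +y to its left. The trough (68 mm wide with its legs, along y = 0) comes down from x = 262 mm (walls 194 high) to x = 26 mm (walls 170 high). Chutes lead outwards from the gate's two ends to the trays
- gate (a joint): tilt of the seesaw gate, rad, -0.28 to 0.28: a wooden tipping trough 210 mm long (along feeder y) on an axle under its middle. Positive = left (+y) end up, balls run to the right; negative = right end up, balls run to the left. Top-heavy: it lies on one of its two limits and falls on by itself once tipped past level; under 3 N on a red plate rocks it
- tab_left (a point): middle of the top face of the gate's left red thumb plate, at the front of the gate, 52 mm (x) by 34 mm (y), 5 mm thick; when level 60 mm in front of the pivot, 86 mm to its left, 33 mm above it (height about 175 mm when up, 128 mm when down: 47 mm travel)
- tab_right (a point): the same point of the right red thumb plate, 86 mm to the right of the pivot
- stop (a joint): travel of the infeed's spring stop, m: 0 = up, its steel blade stands 12 mm above the trough floor and holds the balls back; 0.02 = fully down. From 0.013 on the blade is below the floor and the balls roll over it, all four within about 2 s. It takes 2 N to start and 6 N when fully down, and springs back up when let go
- stop_tab (a point): middle of the top face of the stop's yellow press plate, 34 mm (x) by 40 mm (y), 6 mm thick, beside the infeed trough: 60 mm behind the pivot and 70 mm to the right, about 177 mm high when up; pressed straight down by up to 20 mm
- tray_left: blue plastic tray at the end of the left chute, 160 mm (x) by 180 mm (y), 56 mm high, walls and floor 4 mm; loose, 0.55 kg. Origin: centre of its underside
- tray_right: the same at the end of the right chute
- ball0_center (a point): centre of a turned and lacquered wooden ball, 36 mm diameter, about 18 g; number 1 of the four that wait in line in the infeed trough, counted from the stop
- ball1_center (a point): centre of a turned and lacquered wooden ball, 36 mm diameter, about 18 g; number 2 of the four that wait in line in the infeed trough, counted from the stop
- ball2_center (a point): centre of a turned and lacquered wooden ball, 36 mm diameter, about 18 g; number 3 of the four that wait in line in the infeed trough, counted from the stop
- ball3_center (a point): centre of a turned and lacquered wooden ball, 36 mm diameter, about 18 g; number 4 of the four that wait in line in the infeed trough, counted from the stop
- marker: green marker with black cap, 130 mm long, lying; not part of the job. Origin: underside, near the middle of its length
- gouge: carving gouge, 240 mm long, lying; not part of the job. Origin: underside, near the middle of its length
- sanding_block: cork sanding block 110 x 60 x 32 mm; not part of the job. Origin: centre of its underside
- glue: white glue bottle, 54 mm diameter, 150 mm high; not part of the job. Origin: centre of its underside
- tin: glass jar, 72 mm diameter, 70 mm high, standing on the feeder's base plate; not part of the job. Origin: centre of its underside
- mallet: round wooden carver's mallet standing on its head, 92 mm diameter, 238 mm high; not part of the job. Origin: centre of its underside
- mug: blue mug, 80 mm diameter, 92 mm high; not part of the job. Origin: centre of its underside
Not all that is in view belongs to the job. What is shaped like the part that bears ball3_center but blue or turquoise is not meant. Leave any pink or red look-alike of the part that bears ball2_center alone.

How it is judged:
On the way:
1. the gate has been rocked over to its other side while all four balls still wait behind the stop (distance of tab_left from where it was at the start of the episode above 0.029 m and (value of joint gate above 0.25 rad or value of joint gate below -0.25 rad) and x of each of ball0_center, ball1_center, ball2_center, ball3_center in the frame of feeder above 0.065 m), for 0.1 s.
At the end, for the whole second after the job is handed in: the gate lies on the side opposite to where it lay at the start (within 0.03 rad of its limit), all four balls lie in the tray at its lower end, nearly at rest (under 0.15 m/s), and the stop is up again (within 5 mm) (distance of tab_left from where it was at the start of the episode above 0.029 m and ((value of joint gate above 0.25 rad and (x of ball0_center in the frame of tray_right between -0.08 and 0.08 m and y of ball0_center in the frame of tray_right between -0.09 and 0.09 m and z of ball0_center in the frame of tray_right between 0 and 0.055 m) and (x of ball1_center in the frame of tray_right between -0.08 and 0.08 m and y of ball1_center in the frame of tray_right between -0.09 and 0.09 m and z of ball1_center in the frame of tray_right between 0 and 0.055 m) and (x of ball2_center in the frame of tray_right between -0.08 and 0.08 m and y of ball2_center in the frame of tray_right between -0.09 and 0.09 m and z of ball2_center in the frame of tray_right between 0 and 0.055 m) and (x of ball3_center in the frame of tray_right between -0.08 and 0.08 m and y of ball3_center in the frame of tray_right between -0.09 and 0.09 m and z of ball3_center in the frame of tray_right between 0 and 0.055 m)) or (value of joint gate below -0.25 rad and (x of ball0_center in the frame of tray_left between -0.08 and 0.08 m and y of ball0_center in the frame of tray_left between -0.09 and 0.09 m and z of ball0_center in the frame of tray_left between 0 and 0.055 m) and (x of ball1_center in the frame of tray_left between -0.08 and 0.08 m and y of ball1_center in the frame of tray_left between -0.09 and 0.09 m and z of ball1_center in the frame of tray_left between 0 and 0.055 m) and (x of ball2_center in the frame of tray_left between -0.08 and 0.08 m and y of ball2_center in the frame of tray_left between -0.09 and 0.09 m and z of ball2_center in the frame of tray_left between 0 and 0.055 m) and (x of ball3_center in the frame of tray_left between -0.08 and 0.08 m and y of ball3_center in the frame of tray_left between -0.09 and 0.09 m and z of ball3_center in the frame of tray_left between 0 and 0.055 m))) and value of joint stop below 0.005 m and linear speed of each of ball0, ball1, ball2, ball3 below 0.15 m/s); the robot touches nothing.
It fails at once if a finger or the arm touches a ball (they are to roll by themselves) (contact force between any of the fingers, the arm and ball0 above 0.3 N or contact force between any of the fingers, the arm and ball1 above 0.3 N or contact force between any of the fingers, the arm and ball2 above 0.3 N or contact force between any of the fingers, the arm and ball3 above 0.3 N).
It fails at once if a ball is lifted above the feeder (height (world z) of any of ball0_center, ball1_center, ball2_center, ball3_center above 0.23 m).
It fails at once if a tray is lifted, or pushed more than 25 mm (distance of any of tray_left, tray_right from where it was at the start of the episode above 0.025 m).
It fails at once if one of the things standing or lying about is moved more than 25 mm or lifted (distance of any of marker, gouge, sanding_block, glue, tin, mallet, mug from where it was at the start of the episode above 0.025 m).
It also fails if it takes over 38 s, if anything falls off the work surface, if the arm or the gripper's body presses on something with over 40 N, if the wrist force passes 120 N, or if a joint passes its speed limit or range.

## Working session

There is one attempt and no reset: what is moved stays moved. The work goes in short steps, Python scripts to look and compute and a shell command to move; the robot and the scene stay as the last step left them, time stands still between calls to the robot, and variables do not carry over. Pictures are saved under pics/ and viewed, and the job is handed in when it is done.

```bash
mkdir -p pics; ls; python3 - <<'E'
from cell import bot
import cv2,numpy as np
for n in ("side","top"):
    p,d=bot.snapshot(n); cv2.imwrite(f"pics/{n}0.png",p); np.save(f"pics/{n}0.npy",d)
    print(n,bot.camera_params(n))
s=bot.read_state();print(s['time'],s['ee_pos'],s['orientation'],bot.grasp_offset)
E
```

```text
pics
side {'camera_matrix': array([[466.20478192,   0.        , 286.72870118],
       [  0.        , 466.20478192, 213.42191927],
       [  0.        ,   0.        ,   1.        ]]), 'R': array([[-0.89504742, -0.44551397, -0.0201846 ],
       [-0.25523535,  0.54883776, -0.79601007],
       [ 0.36571167, -0.70731493, -0.60494674]]), 't': array([0.55952335, 0.24991008, 0.92783338])}
top {'camera_matrix': array([[398.31005302,   0.        , 279.72580904],
       [  0.        , 398.31005302, 210.30878411],
       [  0.        ,   0.        ,   1.        ]]), 'R': array([[-0.01447585, -0.99988102, -0.00532781],
       [-0.98789579,  0.01512494, -0.1543799 ],
       [ 0.15444212,  0.00302854, -0.9879972 ]]), 't': array([0.01936574, 0.61811137, 0.95066774])}
0.1 [0.12298469 0.53560134 0.23020703] [-2.31387922e-04  1.12652623e-01  9.93633891e-01 -1.01183839e-03] -0.0187
```

View pics/side0.png

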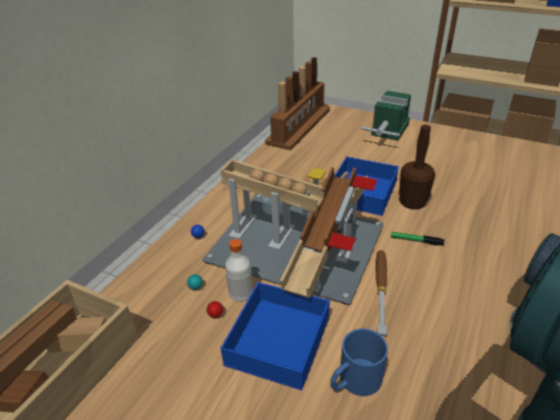

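View pics/top0.png

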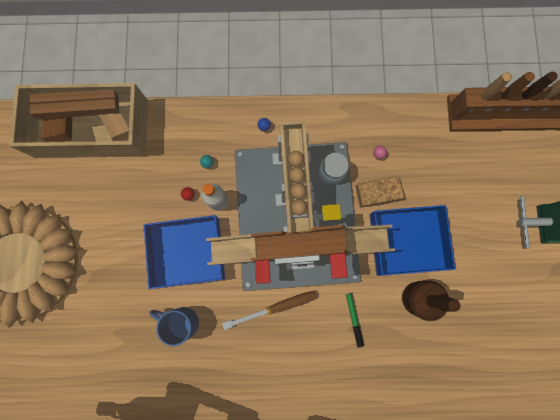

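```bash
cat > h.py <<'E'
import numpy as np,cv2
from cell import bot
def depr(n,d,u,v,r=1,P=None):
    P=P or bot.camera_params(n);K=P["camera_matrix"]
    w=d[v-r:v+r+1,u-r:u+r+1];w=w[w>0];z=np.median(w)
    return P["R"].T@(z*np.linalg.inv(K)@[u,v,1]-P["t"])
def proj(n,X,P=None):
    P=P or bot.camera_params(n)
    c=P["R"]@np.asarray(X,float)+P["t"];c=P["camera_matrix"]@c;return c[:2]/c[2]
E
python3 - <<'E'
from h import *
d=np.load("pics/top0.npy");p=cv2.imread("pics/top0.png")
for n,u,v in [("tabL",262,271),("tabR",338,265),("stop",332,212),("tabL-far",257,271),("tabLr",267,271),("tabRl",333,265),("tabRr",343,265),("plate",243,283),("c1",248,285),("c2",356,281),("c3",346,148),("c4",239,153),("b0",299,208),("b1",298,191),("b2",297,174),("b3",296,158),("trayL",184,252),("trayR",412,241),("mallet",430,290),("malletTop",453,305),("jar",335,168),("glue",209,189)]:
    print(n,np.round(depr("top",d,u,v),4))
print(proj("top",[0,0,0]),proj("top",[0.123,.536,.231]))
c=p[110:300,190:410];cv2.imwrite("pics/crop1.png",cv2.resize(c,None,fx=3,fy=3,interpolation=cv2.INTER_CUBIC))
p=cv2.imread("pics/side0.png")
c=p[150:310,190:400];cv2.imwrite("pics/crop2.png",cv2.resize(c,None,fx=3.5,fy=3.5,interpolation=cv2.INTER_CUBIC))
E
```

```text
tabL [0.4682 0.0518 0.128 ]
tabR [ 0.4783 -0.1132  0.1741]
stop [ 0.5927 -0.104   0.177 ]
tabL-far [0.4684 0.0632 0.1253]
tabLr [0.468  0.0404 0.131 ]
tabRl [ 0.4785 -0.1027  0.1722]
tabRr [ 0.4781 -0.1232  0.1787]
plate [0.4394 0.1056 0.0139]
c1 [0.4344 0.0927 0.0173]
c2 [ 0.4403 -0.1793  0.0144]
c3 [ 0.7885 -0.1682  0.0139]
c4 [0.7785 0.1159 0.0167]
b0 [ 0.6015 -0.032   0.1837]
b1 [ 0.6382 -0.0305  0.188 ]
b2 [ 0.6753 -0.029   0.1909]
b3 [ 0.7105 -0.0275  0.1937]
trayL [0.5201 0.2589 0.0037]
trayR [ 0.5397 -0.33    0.0047]
mallet [ 0.4202 -0.3276  0.1141]
malletTop [ 0.3968 -0.3254  0.2375]
jar [ 0.7159 -0.1273  0.0833]
glue [0.6537 0.1695 0.1506]
[287.83965215 469.28462161] [  1.20911609 461.7359675 ]
```

View pics/crop1.png

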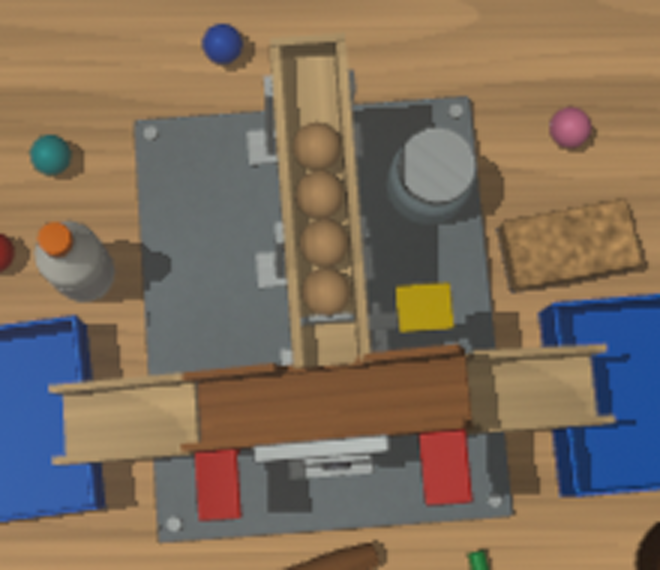

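View pics/crop2.png

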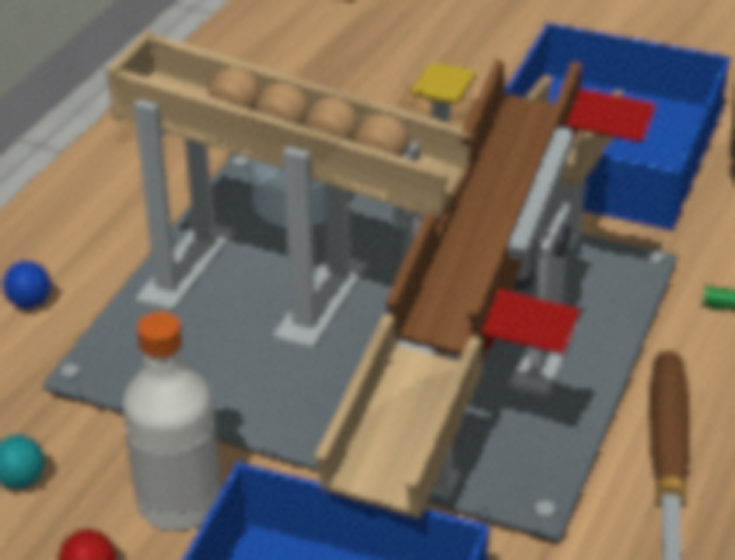

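```bash
cat >> h.py <<'E'
def seg(lo,hi,box,p,d,n="top",P=None):
    P=P or bot.camera_params(n)
    hsv=cv2.cvtColor(p,cv2.COLOR_BGR2HSV)
    m=cv2.inRange(hsv,lo,hi);mm=np.zeros_like(m);u0,v0,u1,v1=box;mm[v0:v1,u0:u1]=m[v0:v1,u0:u1]
    vs,us=np.nonzero((mm>0)&(d>0));z=d[vs,us]
    X=(np.linalg.inv(P["camera_matrix"])@(np.stack([us,vs,np.ones_like(us)])*z))
    W=(P["R"].T@(X-P["t"][:,None])).T
    r=cv2.minAreaRect(np.float32(W[:,:2]*1000))
    return W,r,us,vs
def delta(target):
    from scipy.spatial.transform import Rotation as R
    s=bot.read_state();q=np.array(s["orientation"]);Rm=R.from_quat(q[[1,2,3,0]])
    return Rm.inv().apply(np.array(target)-s["ee_pos"]),s,Rm
E
python3 - <<'E'
from h import *
d=np.load("pics/top0.npy");p=cv2.imread("pics/top0.png")
for n,lo,hi,b in [("L",(0,150,90),(8,255,255),(245,250,285,292)),("R",(0,150,90),(8,255,255),(320,245,360,285)),("Y",(20,150,120),(35,255,255),(315,195,350,228))]:
    W,r,us,vs=seg(lo,hi,b,p,d)
    print(n,len(W),us.mean(),vs.mean(),W.mean(0).round(4),W.min(0).round(3),W.max(0).round(3),r)
f=np.array([1])
D,s,Rm=delta([.478,-.113,.26]);print(D,s["joint_pos"],Rm.as_matrix())
E
```

```text
L 314 262.2229299363057 270.92356687898086 [0.4684 0.0513 0.1283] [0.444 0.036 0.122] [0.494 0.068 0.147] ((468.36834716796875, 51.41582489013672), (50.71038055419922, 30.77978515625), 3.112966775894165)
R 371 338.0485175202156 265.02425876010784 [ 0.4783 -0.1131  0.1754] [ 0.453 -0.143  0.089] [ 0.505 -0.096  0.19 ] ((478.4259033203125, -120.45863342285156), (50.94779968261719, 47.1489372253418), 3.236945867538452)
Y 267 330.9513108614232 212.05992509363296 [ 0.5926 -0.1016  0.1773] [ 0.575 -0.121  0.173] [ 0.61  -0.082  0.181] ((592.78271484375, -101.82881164550781), (33.1098518371582, 38.81117630004883), 3.164856195449829)
[-0.49120093 -0.55272174 -0.0287667 ] [ 1.24189993e+00  8.79186436e-02  1.37215954e+00  1.84075275e-05
  1.68359031e+00 -1.03109688e-01] [[-9.74618666e-01  2.23870460e-01 -6.87802262e-04]
 [ 2.23871397e-01  9.74616725e-01 -1.95866093e-03]
 [ 2.31857264e-04 -2.06292676e-03 -9.99997845e-01]]
```

```bash
python3 -m pendant '[[0,0,-0.14,0,0,-0.03,0],[0,0,-0.14,0,0,-0.03,0],[0,0,0,-0.02,-0.04,0,0],[0,0,0,-0.02,-0.045,0,0]]'; python3 - <<'E'
from h import *
D,s,Rm=delta([.478,-.121,.26]);print(D,s["gripper_width"],s["time"],s["ee_pos"],Rm.as_matrix().round(3))
E
```

```text
time: 0.5
ee_pos: [0.1671, 0.4539, 0.2866]
orientation: [-0.003, -0.037, 0.999, -0.006]
ft_force: [1.3, -0.5, -0.1]
gripper_width: 0.0278
[-0.26788053 -0.59585334  0.03202711] 0.027761688028489266 0.5 [0.16711631 0.4538667  0.28658052] [[-0.997 -0.074 -0.005]
 [-0.074  0.997 -0.012]
 [ 0.006 -0.012 -1.   ]]
```

```bash
python3 -m pendant '[[0,0,0,-0.02,-0.045,0,0],[0,0,0,-0.02,-0.045,0,0],[0,0,0,-0.02,-0.045,0,0],[0,0,0,-0.02,-0.045,0,0],[0,0,0,-0.02,-0.045,0,0],[0,0,0,-0.02,-0.045,0,0],[0,0,0,-0.02,-0.045,0,0],[0,0,0,-0.02,-0.045,0,0]]'; python3 - <<'E'
from h import *
D,s,Rm=delta([.478,-.121,.26]);print(D,s["gripper_width"],s["time"],s["ee_pos"],Rm.as_matrix().round(3))
E
```

```text
time: 1.3
ee_pos: [0.3536, 0.0989, 0.2874]
orientation: [-0.002, -0.041, 0.999, -0.007]
ft_force: [1.7, 1.4, 0.3]
gripper_width: 0.0002
[-0.10629012 -0.22882554  0.0299055 ] 0.00016083311898652553 1.3 [0.35362818 0.09885468 0.287361  ] [[-0.997 -0.081 -0.004]
 [-0.081  0.997 -0.014]
 [ 0.005 -0.014 -1.   ]]
```

```bash
python3 -m pendant '[[0,0,0.03,-0.021,-0.045,0,0],[0,0,0,-0.021,-0.045,0,0],[0,0,0,-0.021,-0.045,0,0],[0,0,0,-0.021,-0.045,0,0],[0,0,0,-0.02,-0.035,0,0],[0,0,0,0,0,0,0]]'; python3 - <<'E'
from h import *
D,s,Rm=delta([.478,-.121,.20]);print(D,s["ft_force"],s["time"],s["ee_pos"],Rm.as_matrix().round(3))
for n in ("side","wrist"):
    p,d=bot.snapshot(n); cv2.imwrite(f"pics/{n}1.png",p)
E
```

```text
time: 1.9
ee_pos: [0.469, -0.1193, 0.2857]
orientation: [-0.004, -0.02, 1.0, -0.006]
ft_force: [0.2, 0.7, -0.2]
gripper_width: 0.0002
[-0.00965637 -0.00101427  0.08560902] [ 0.1582442   0.65508766 -0.17528374] 1.9 [ 0.4689941  -0.11930925  0.28566921] [[-0.999 -0.04  -0.008]
 [-0.04   0.999 -0.012]
 [ 0.008 -0.012 -1.   ]]
```

View pics/side1.png

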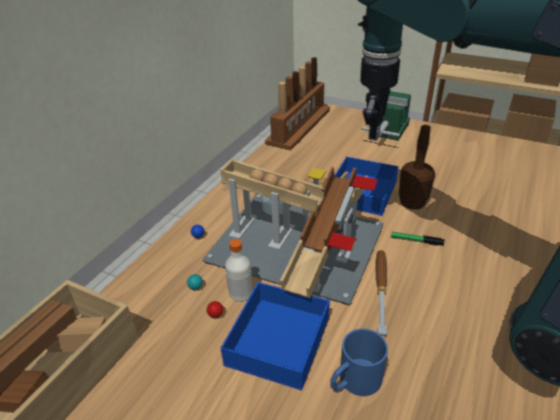

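View pics/wrist1.png

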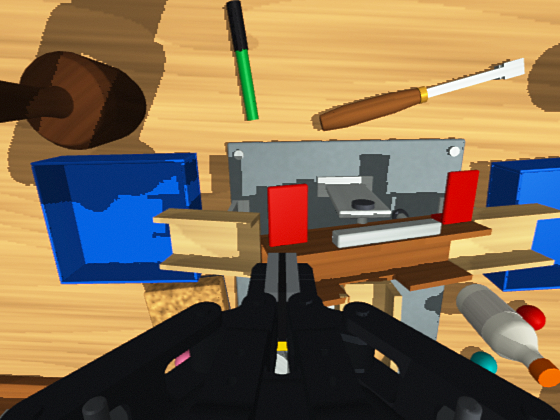

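```bash
python3 - <<'E'
from h import *
s=bot.read_state()
print(s["ee_pos"],proj("side",s["ee_pos"]),proj("wrist",s["ee_pos"]),proj("wrist",[.4783,-.1131,.1754]),proj("side",[.4783,-.1131,.1754]))
E
python3 -m pendant '[[0,0,0,-0.005,-0.001,0.04,0],[0,0,0,-0.002,-0.001,0.03,0],[0,0,0,0,0,0.01,0],[0,0,0,0,0,0.0,0]]'
python3 - <<'E'
from h import *
D,s,Rm=delta([.476,-.121,.135]);print(D,s["ft_force"])
for n in ("side",):
    p,d=bot.snapshot(n); cv2.imwrite(f"pics/{n}2.png",cv2.resize(p[100:300,250:450],None,fx=3,fy=3))
E
```

```text
[ 0.4676812  -0.11595733  0.2866002 ] [373.16759314 138.81275401] [281.80441324 266.22766833] [286.1124042  214.65813016] [363.92240551 181.43810604]
time: 2.4
ee_pos: [0.4735, -0.1137, 0.2072]
orientation: [-0.002, -0.025, 1.0, -0.005]
ft_force: [-0.5, -0.0, 0.4]
gripper_width: 0.0001
[-0.00239818 -0.00666026  0.07224691] [-0.51721155 -0.02987468  0.35898292]
```

View pics/side2.png

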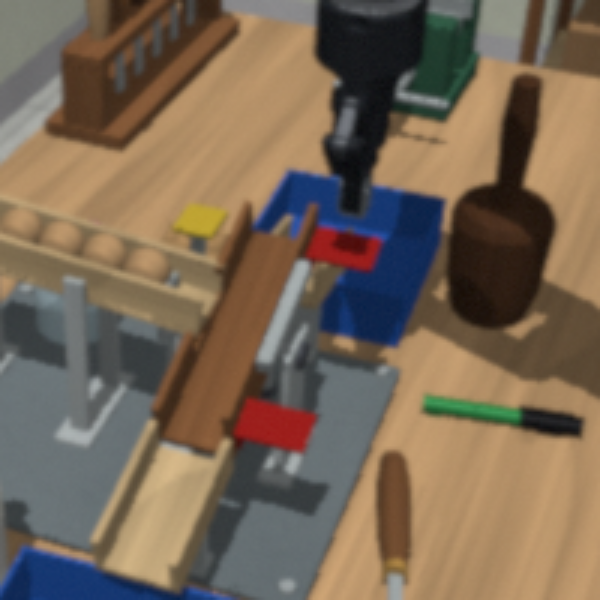

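Closed fingertips sit above the raised right red plate (crop 350,245). Pressing it now.

```bash
python3 -m pendant '[[0,0,0,0,-0.008,0.015,0],[0,0,0,0,0,0.015,0],[0,0,0,0,0,0.012,0],[0,0,0,0,0,0.012,0],[0,0,0,0,0,0.012,0],[0,0,0,0,0,0.01,0]]'
python3 - <<'E'
from h import *
s=bot.read_state();print(s["ft_force"],s["ee_pos"])
E
```

```text
time: 3.05
ee_pos: [0.4787, -0.1249, 0.136]
orientation: [0.007, -0.026, 1.0, -0.009]
ft_force: [0.5, 0.2, 0.2]
gripper_width: -0.0
[0.52180477 0.24626846 0.24531002] [ 0.47866134 -0.12494293  0.13595572]
```

Past level; withdraw upward and look.

```bash
python3 -m pendant '[[0,0,0,0,0,-0.03,0],[0,0,0,0,0,-0.04,0],[0,0,0,0,0,-0.04,0],[0,0,0,0,0,-0.01,0]]'
python3 - <<'E'
from h import *
D,s,Rm=delta([.5925,-.103,.24]);print(D,s["ft_force"],s["ee_pos"],Rm.as_matrix().round(3))
p,d=bot.snapshot("side"); cv2.imwrite("pics/side3.png",cv2.resize(p[100:300,200:450],None,fx=3,fy=3))
for u,v in [(340,242),(342,244),(335,240),(363,183),(367,187)]: print(u,v,depr("side",d,u,v).round(3))
E
```

```text
time: 3.45
ee_pos: [0.4739, -0.1216, 0.2498]
orientation: [-0.001, -0.026, 1.0, -0.006]
ft_force: [1.2, -0.9, 0.6]
gripper_width: 0.0001
[-0.11942291  0.01249127  0.00933518] [ 1.16927016 -0.87985974  0.63413886] [ 0.47390795 -0.12158009  0.24978332] [[-0.999 -0.052 -0.002]
 [-0.052  0.999 -0.011]
 [ 0.003 -0.011 -1.   ]]
340 242 [ 0.512 -0.07   0.013]
342 244 [ 0.488 -0.014  0.059]
335 240 [ 0.526 -0.072  0.013]
363 183 [ 0.51  -0.216  0.101]
367 187 [ 0.535 -0.347  0.001]
```

View pics/side3.png

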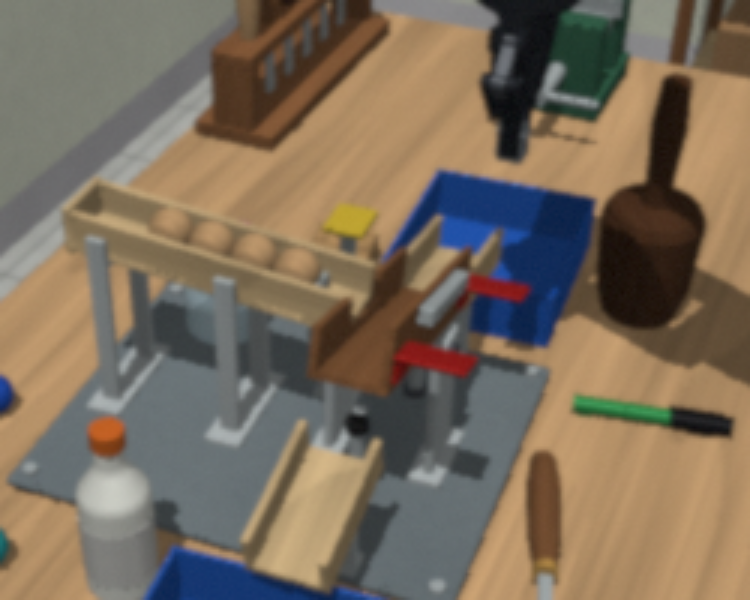

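Gate has flipped (left red plate now high at crop 435,358, right low at 498,288), balls still behind the stop. On to the yellow plate.

```bash
python3 -m pendant '[[0,0,0,-0.04,0.005,0,0],[0,0,0,-0.04,0.004,0,0],[0,0,0,-0.036,0.003,0,0],[0,0,0,-0.005,0,0,0],[0,0,0,0,0,0,0]]'
python3 - <<'E'
from h import *
D,s,Rm=delta([.5925,-.104,.177]);print(D,s["ft_force"],s["ee_pos"],Rm.as_matrix().round(3))
p,d=bot.snapshot("side"); cv2.imwrite("pics/side4.png",cv2.resize(p[100:300,200:450],None,fx=3,fy=3))
E
```

```text
time: 4.0
ee_pos: [0.5949, -0.1023, 0.2385]
orientation: [-0.007, -0.025, 1.0, -0.004]
ft_force: [0.1, 0.0, -0.9]
gripper_width: -0.0003
[ 0.00160048 -0.00107572  0.06156521] [ 0.10315152  0.00602377 -0.8564831 ] [ 0.59493455 -0.10233467  0.23852474] [[-0.999 -0.051 -0.014]
 [-0.051  0.999 -0.008]
 [ 0.015 -0.008 -1.   ]]
```

View pics/side4.png

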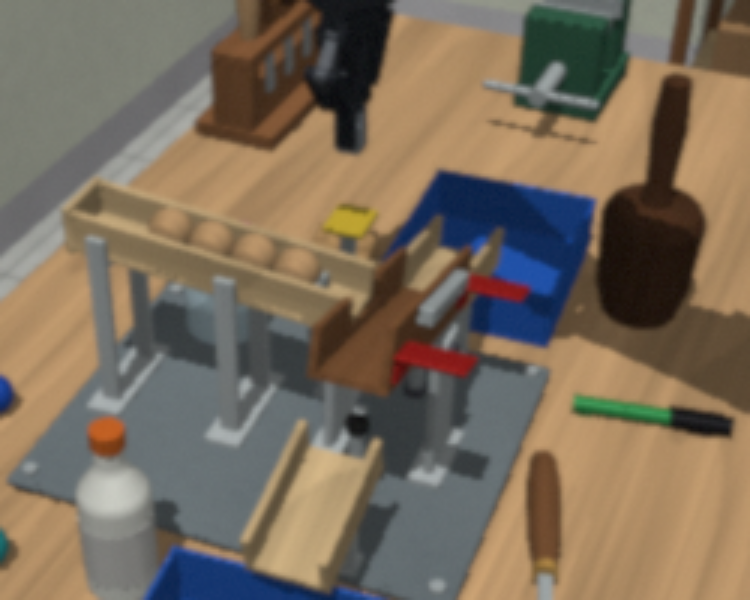

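```bash
python3 -m pendant '[[0,0,0,0.001,-0.001,0.03,0],[0,0,0,0,0,0.02,0],[0,0,0,0,0,0.01,0],[0,0,0,0,0,0.01,0],[0,0,0,0,0,0.009,0],[0,0,0,0,0,0.002,0]]'
python3 - <<'E'
from h import *
s=bot.read_state();print(s["ft_force"],s["ee_pos"])
p,d=bot.snapshot("side"); cv2.imwrite("pics/side5.png",cv2.resize(p[100:300,200:450],None,fx=3,fy=3))
E
```

```text
time: 4.65
ee_pos: [0.5903, -0.1049, 0.1591]
orientation: [-0.003, -0.024, 1.0, -0.004]
ft_force: [0.1, 0.8, 5.5]
gripper_width: -0.0
[0.07683435 0.80477228 5.46000171] [ 0.59026397 -0.10485011  0.15906579]
```

View pics/side5.png

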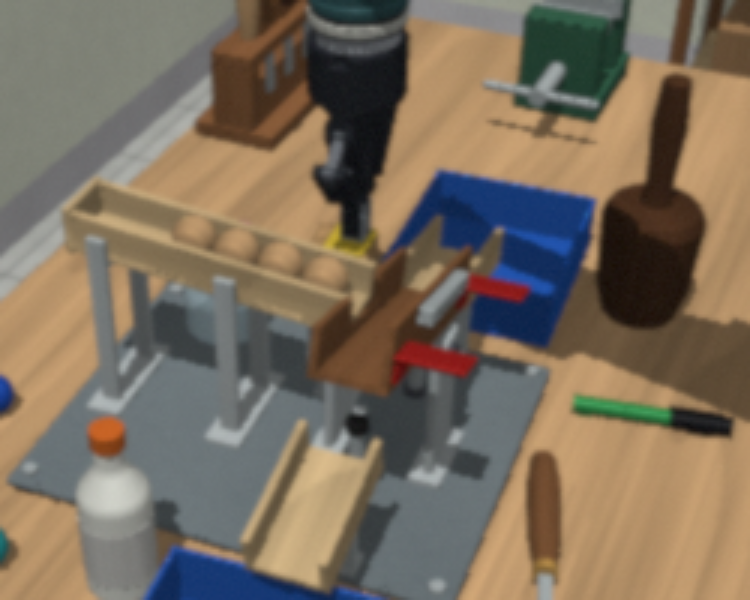

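The stop is down at 5.5 N (about 18 mm) and the balls have begun to roll; holding.

```bash
python3 -m pendant '[[0,0,0,0,0,0.001,0],[0,0,0,0,0,0.001,0],[0,0,0,0,0,0,0],[0,0,0,0,0,0.001,0],[0,0,0,0,0,0,0],[0,0,0,0,0,0.001,0],[0,0,0,0,0,0,0],[0,0,0,0,0,0.001,0]]'
python3 - <<'E'
from h import *
s=bot.read_state();print(s["ft_force"],s["ee_pos"])
E
python3 -m pendant '[[0,0,0,0,0,0,0],[0,0,0,0,0,0.001,0],[0,0,0,0,0,0,0],[0,0,0,0,0,0.001,0],[0,0,0,0,0,0,0],[0,0,0,0,0,0,0],[0,0,0,0,0,0,0],[0,0,0,0,0,0,0]]'
python3 - <<'E'
from h import *
s=bot.read_state();print(s["ft_force"],s["ee_pos"])
p,d=bot.snapshot("side"); cv2.imwrite("pics/side6.png",cv2.resize(p[100:300,200:450],None,fx=3,fy=3))
E
```

```text
time: 5.5
ee_pos: [0.5903, -0.1048, 0.1629]
orientation: [-0.0, -0.024, 1.0, -0.005]
ft_force: [-0.4, 0.5, 5.0]
gripper_width: -0.0004
[-0.35646039  0.48113792  5.00521195] [ 0.59029261 -0.1048454   0.162928  ]
time: 6.3
ee_pos: [0.5903, -0.1048, 0.161]
orientation: [-0.0, -0.024, 1.0, -0.005]
ft_force: [-1.6, 0.1, 4.7]
gripper_width: -0.0005
[-1.62012231  0.09164467  4.65534508] [ 0.59031488 -0.10484773  0.16102281]
```

View pics/side6.png

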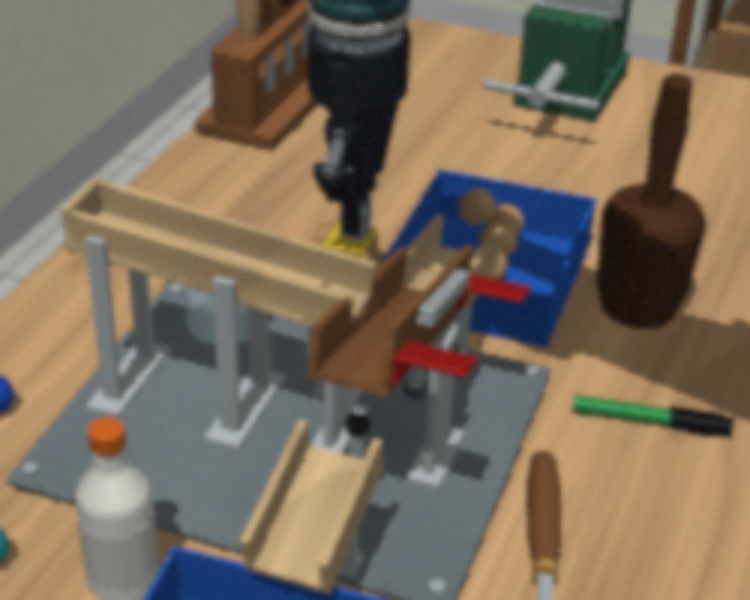

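The trough is empty and all four balls have gone down to the right tray (crop 475-510, 205-260). Releasing the stop and waiting for the balls to settle.

```bash
python3 -m pendant '[[0,0,0,0,0,-0.01,0],[0,0,0,0,0,-0.02,0],[0,0,0,0,0,-0.04,0],[0,0,0,0,0,-0.04,0],[0,0,0,0,0,-0.02,0],[0,0,0,0,0,0,0],[0,0,0,0,0,0,0],[0,0,0,0,0,0,0]]'
python3 -m pendant '[[0,0,0,0,0,0,0],[0,0,0,0,0,0,0],[0,0,0,0,0,0,0],[0,0,0,0,0,0,0],[0,0,0,0,0,0,0],[0,0,0,0,0,0,0],[0,0,0,0,0,0,0],[0,0,0,0,0,0,0]]'
python3 - <<'E'
from h import *
p,d=bot.snapshot("side"); cv2.imwrite("pics/side7.png",cv2.resize(p[100:300,200:450],None,fx=3,fy=3))
W,r,us,vs=seg((20,150,120),(35,255,255),(290,160,340,195),p,d,"side");print(len(W),np.median(W,0))
p,d=bot.snapshot("top"); cv2.imwrite("pics/top7.png",p)
E
```

```text
time: 7.15
ee_pos: [0.5893, -0.1054, 0.2882]
orientation: [-0.006, -0.023, 1.0, -0.006]
ft_force: [-0.3, -0.5, -0.6]
gripper_width: 0.0001
time: 7.95
ee_pos: [0.5875, -0.105, 0.2813]
orientation: [-0.012, -0.023, 1.0, -0.004]
ft_force: [0.2, 0.6, 0.0]
gripper_width: 0.0001
140 [ 0.59219147 -0.09803436  0.17614648]
```

View pics/side7.png

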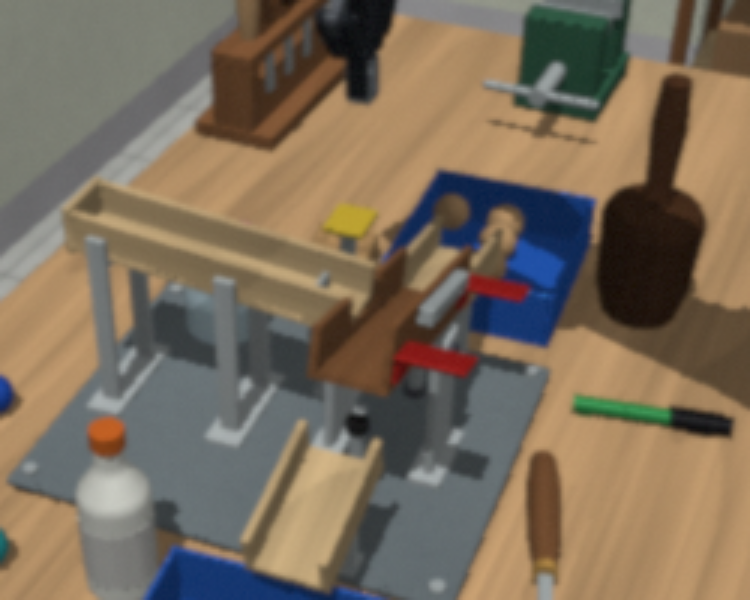

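View pics/top7.png

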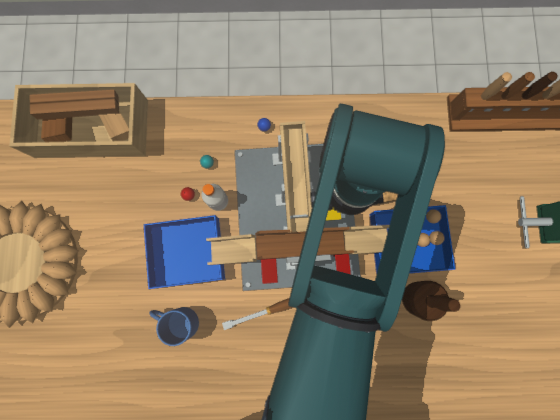

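Stop is back up (yellow plate z 0.176); three balls are visible in the right tray (top 434,215; 423,240; 437,238), and the arm may hide the fourth. I'll move the arm aside and let them settle.

```bash
python3 -m pendant '[[0,0,0,0,0,-0.03,0],[0,0,0,0,0.03,-0.02,0],[0,0,0,0.02,0.04,0,0],[0,0,0,0.02,0.04,0,0],[0,0,0,0.02,0.04,0,0],[0,0,0,0.02,0.04,0,0],[0,0,0,0.02,0.04,0,0],[0,0,0,0.02,0.04,0,0]]'
python3 -m pendant '[[0,0,0,0.02,0.03,0,0],[0,0,0,0,0,0,0],[0,0,0,0,0,0,0],[0,0,0,0,0,0,0],[0,0,0,0,0,0,0],[0,0,0,0,0,0,0],[0,0,0,0,0,0,0],[0,0,0,0,0,0,0]]'
python3 - <<'E'
from h import *
a,_=bot.snapshot("top")
p,d=bot.snapshot("top"); np.save("pics/t8.npy",d);cv2.imwrite("pics/top8.png",p);cv2.imwrite("pics/top8c.png",cv2.resize(p[180:300,300:480],None,fx=4,fy=4))
print(cv2.absdiff(a,p)[190:290,365:460].max())
E
```

```text
time: 8.85
ee_pos: [0.4551, 0.1637, 0.332]
orientation: [-0.012, -0.017, 1.0, -0.003]
ft_force: [0.4, 1.5, 0.1]
gripper_width: -0.0001
time: 9.65
ee_pos: [0.4325, 0.1952, 0.3336]
orientation: [-0.011, -0.019, 1.0, -0.003]
ft_force: [0.1, -0.3, -0.6]
gripper_width: 0.0001
5
```

View pics/top8.png

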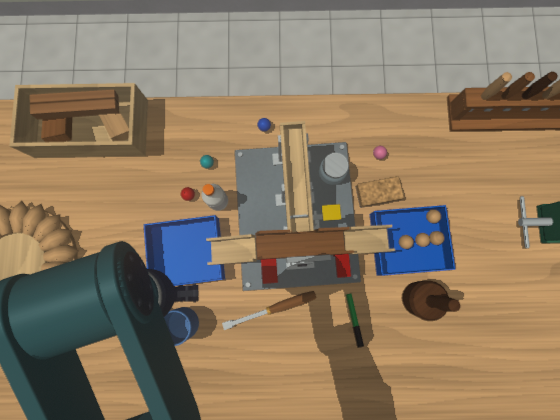

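View pics/top8c.png

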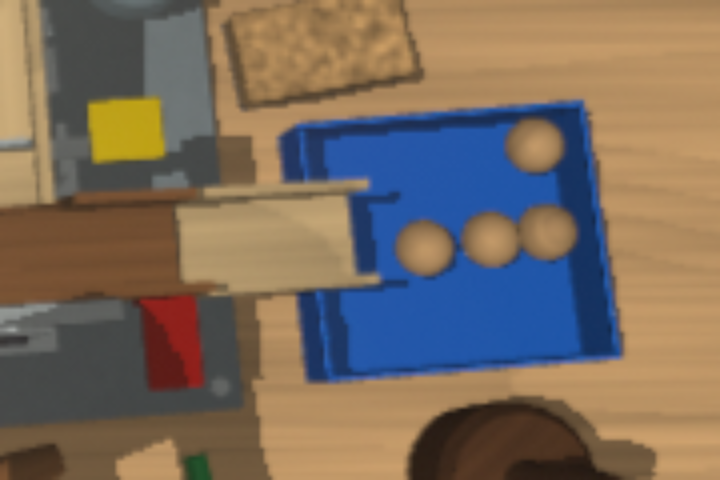

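```bash
python3 - <<'E'
from h import *
d=np.load("pics/t8.npy");p=cv2.imread("pics/top8.png")
for n,lo,hi,b in [("L",(0,150,60),(8,255,255),(245,250,285,292)),("R",(0,150,60),(8,255,255),(320,245,360,285)),("Y",(20,150,120),(35,255,255),(315,195,350,228))]:
    print(n,np.median(seg(lo,hi,b,p,d)[0],0).round(4))
for u,v in [(434,216),(406,242),(423,240),(437,238)]: print(depr("top",d,u,v).round(3))
s=bot.read_state();print(s["time"],s["ft_force"],abs(s["qd"]).max())
bot.hand_in()
E
```

```text
L [0.4699 0.0346 0.1754]
R [ 0.4789 -0.1301  0.128 ]
Y [ 0.5927 -0.1016  0.1774]
[ 0.6   -0.379  0.037]
[ 0.535 -0.304  0.039]
[ 0.539 -0.347  0.038]
[ 0.544 -0.382  0.039]
9.75 [0.28842578 0.27130888 0.09408295] 0.008562914438050177
the job is handed in; nothing more can be done
```

The job is done and handed in at 9.75 s. All four balls lie in the right tray, and no check failed or disagreed.

- **Gate:** I pushed the raised right red plate down with the shut fingers and the gate rocked over. The four balls were still waiting behind the stop afterwards. At the end the left plate was at 175 mm and the right at 128 mm, which match the heights given for fully up and fully down.
- **Stop:** I held the yellow plate down about 14–18 mm, at roughly 5 N, for about 1.7 s until the trough was empty. I then let it spring back up; it last measured 177 mm, its height at the start.
- **Balls:** Their tops measured 37–39 mm high in the tray. Two pictures in a row showed no movement, so they were at rest.
- **Surroundings:** The trays and other things looked unmoved in the last top view, judged by eye. The mug was partly behind the arm there, and I did not measure any of their positions again.
- **Arm:** It was parked clear, at about 0.33 m height, with no contact force.

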